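# Unstack the dust covers onto their beakers

## Robot

A 6-joint arm with a two-finger parallel gripper is mounted at the origin on a cart in front of the work surface, level with it; the furniture and walls round the work are solid. World frame = base frame: x ahead of the robot, y to its left, z up, the work surface at z = 0. Lengths are in m, angles in rad, forces in N, time in s.
With the tool pointing down it reaches from about 0.3 to 0.775 m from the base axis. Payload 14.6 kg.
Tool frame: the origin (TCP) lies on the mounting face of the last link; the fingertips stand 199 mm ahead of it and the grasp point (between the pads) lies 180 mm ahead of it; z points along the fingers, y is the line along which they close (so a half turn about z gives the same grasp; the last joint's range is limited). The gripper opens to 94 mm and grips with 3 to 60 N. Pads are 16 mm wide; open, the fingers measure 119 mm over their backs; the gripper's body (75 mm by 177 mm) begins 78 mm behind the grasp point.
Start: joints at [1.059, 0.3, 1.521, -0, 1.321, -0.067], TCP at [0.237, 0.496, 0.405] pointing down, gripper open.
Joint ranges: [-3.03, 3.03], [-0.79, 2.21], [0.23, 2.52], [-1.04, 4.18], [0, 3.07], [-2.55, 2.55]. Speed limits (rad/s): [2.22, 2.22, 2.57, 3.14, 3.14, 3.14].

## Interface

Orientations are given as [roll, pitch, yaw] about the fixed x, y, z axes, in that order (R = Rz(yaw) Ry(pitch) Rx(roll)).
In Python, from station import telemetry, cams, workorder, finder gives the robot as it stands.
- The arm moves only by the tool jog_arm, never from a script. Its argument "rows" is a list of rows, each an object with "gripper": the finger opening in m, from 0 to 0.094; "slide": the shift along the tool's x, y, z in m, a list of three; "spin": the turn about the tool's z in rad. In form: [{"gripper": gripper, "slide": [tx, ty, tz], "spin": spin}, ...]. A call has 1 to 8 rows; each row is the pose to reach, as a shift and turn from the pose commanded when the call began, along the tool's axes at that moment; what a row does not reach only later rows make up. A row lasts 1/10 s, in which the tool goes at most 50 mm and 8.59 degrees, less where a joint would pass 70% of its speed; a pose out of reach is approached as far as the arm can. A call with a gripper value outside its range is refused whole. The fingers move at their own pace and stop on an object; "squeeze" is the grip in N (left out, the last holds). Time passes only in rows, so rows that repeat a pose let the fingers close. It gives the time, the measured TCP pose, the force, the opening and the grip force at its end, in the units of the state.
- telemetry.get_obs(): the state, without advancing time (a new reading comes with each control period).
- cams.camera(name): name is "scene" or "top" or "wrist"; returns (picture, depth): 400x640x3 uint8, red, green, blue; 400x640 float32, m along the optical axis (not along the pixel's ray), 0 where there is no reading.
- cams.camera_info(name): a dict with "camera_matrix" (3x3 intrinsics, pixels), "R" (3x3) and "t" (3): a world point X has camera coordinates R X + t; the wrist camera has in their place "tool_from_camera" (4x4, takes a point from camera to tool coordinates, whose origin is the TCP and whose axes are the flange's). Camera axes: x right, y down, z forward; pixel columns grow to the right and rows downward; lengths in m; the calibration is good to about 2 mm. A picture is of the moment at which its call begins: read the wrist's pose just before it. camera_info takes no time and is no camera call.
- workorder.hand_in(): hands the job in; it is judged then, once.
Trained networks look in the newest picture that a camera, given by its name, has taken for a name from the list of things; names that differ only in an ending like _2 or _b are one class to them, and where a whole thing is asked for, a point or a joint stands for the part that bears it (a point fixed in the world has none). Each returns a list of dicts, best first, with "confidence" (0 to 1); they miss things now and then, are a little off and sometimes report something else, mostly with a low value. They report only what shows in the picture. A call takes as long as a camera call. They do not tell look-alikes from the thing itself.
- finder.find_in(target, camera): "point" ([x, y, z] in m, in world coordinates, good to about 4 mm: the middle of the surface that is visible of it).
- finder.masks_of(target, camera): "region" (400x640 bool, what is visible of it).
The state is a dict: "time_s": time; "qpos": joint angles; "joint_vel": joint speeds; "tau": joint torques, N m; "ee_pos": TCP position; "eef_rot": TCP orientation; "force": force on the tool from outside, world axes, zero at the start; "moment": the same for the moment, N m; "grip_width": finger opening in m; "grip_force": force on a finger pad.
Only numpy, scipy, OpenCV 4.12 (cv2) and the standard library are available. Lean on these libraries where they do the work, as an engineer would, in place of code of your own. Each camera call takes 0.05 s, during which the arm holds its last target. There are 200 camera calls.

## Task

The clean beakers are dry and must not gather dust: take the stack of steel covers apart and put each cover on the beaker of its own size, smallest on smallest up to largest on largest, skirt down over the rim and resting level on it. Set the covers down gently, never letting one drop, and leave the beakers standing where they are.

Things in the scene. Friction and masses are not known exactly. Their poses are not given: they have to be found in the camera images.
- beaker_smallest: Empty amber glass beaker, the smallest of four: 30 mm outer diameter, 46 mm high, wall 2 mm, open at the top, with a small pouring spout that stands out 4 mm at the rim. Loose, standing upright on the worktop. Origin at the centre of its underside, z up along its axis; the spout points along -x.
- beaker_second: Empty amber glass beaker, the second smallest of four: 46 mm outer diameter, 60 mm high, wall 2 mm, open at the top, with a small pouring spout that stands out 4 mm at the rim. Loose, standing upright on the worktop. Origin at the centre of its underside, z up along its axis; the spout points along -x.
- beaker_third: Empty amber glass beaker, the second largest of four: 62 mm outer diameter, 74 mm high, wall 2 mm, open at the top, with a small pouring spout that stands out 4 mm at the rim. Loose, standing upright on the worktop. Origin at the centre of its underside, z up along its axis; the spout points along -x.
- beaker_largest: Empty amber glass beaker, the largest of four: 78 mm outer diameter, 88 mm high, wall 2 mm, open at the top, with a small pouring spout that stands out 4 mm at the rim. Loose, standing upright on the worktop. Origin at the centre of its underside, z up along its axis; the spout points along -x.
- cover_smallest: Smallest of four steel dust covers, top of the stack, skirt on the next one's flat top: inverted cup 54 mm outer, 50 mm inner diameter, 25 mm high, 22 mm deep inside; on top a central black knob, 18 mm wide and high. Origin: centre of the skirt's lower edge, z up. On the 30 mm beaker: 10 mm play each side (6 at the spout); seated, origin 24 mm above the beaker's.
- cover_second: Second smallest of four steel dust covers, second in the stack, skirt on the next one's flat top: inverted cup 70 mm outer, 66 mm inner diameter, 25 mm high, 22 mm deep inside; on top a central black knob, 18 mm wide and high. Origin: centre of the skirt's lower edge, z up. On the 46 mm beaker: 10 mm play each side (6 at the spout); seated, origin 38 mm above the beaker's.
- cover_third: Second largest of four steel dust covers, third in the stack, skirt on the next one's flat top: inverted cup 86 mm outer, 82 mm inner diameter, 25 mm high, 22 mm deep inside; on top a central black knob, 18 mm wide and high. Origin: centre of the skirt's lower edge, z up. On the 62 mm beaker: 10 mm play each side (6 at the spout); seated, origin 52 mm above the beaker's.
- cover_largest: Largest of four steel dust covers, bottom of the stack, on the worktop: inverted cup 102 mm outer, 98 mm inner diameter, 25 mm high, 22 mm deep inside; on top a central black knob, 18 mm wide and high. Origin: centre of the skirt's lower edge, z up. On the 78 mm beaker: 10 mm play each side (6 at the spout); seated, origin 66 mm above the beaker's.
Not all that is in view belongs to the job. What is shaped like the cover_smallest but red is not meant. Leave any green look-alike of the cover_third alone.

How it is judged:
By the outcome, as a careful person would: the job done as asked, in the order asked, and still so for the second after the job is handed in, with the robot touching nothing.
It also fails if it takes over 102 s, if anything falls off the work surface, if the arm or the gripper's body presses on something with over 40 N, if the wrist force passes 120 N, or if a joint passes its speed limit or range.

## Working session

There is one attempt and no reset: what is moved stays moved. The work goes in short steps, Python scripts to look and compute and a tool call to move; the robot and the scene stay as the last step left them, time stands still between calls to the robot, and variables do not carry over. Pictures are saved under pics/ and viewed, at most 14 in all, crops included, and the job is handed in when it is done.

Besides the shell and the picture viewer there is one more tool, called after ">>>" as name(argument=value, ...), one argument or row to a line, values as JSON. jog_arm: Moves the arm, as the interface text tells. Its arguments: {"type":"object","properties":{"rows":{"type":"array","items":{"type":"object","properties":{"gripper":{"type":"number"},"slide":{"type":"array","items":{"type":"number"}},"spin":{"type":"number"}}}},"squeeze":{"type":"number"}},"required":["rows"]}

```bash
mkdir -p pics
cat > h.py <<'E'
import numpy as np, cv2
from station import telemetry, cams, workorder, finder
def shot(n,f):
    im,d=cams.camera(n); cv2.imwrite(f'pics/{f}.png',im[:,:,::-1]); np.savez(f'pics/{f}.npz',im=im,d=d); return im,d
def world(n,d):
    i=cams.camera_info(n);K=np.array(i['camera_matrix']);R=np.array(i['R']);t=np.array(i['t'])
    v,u=np.mgrid[:400,:640];P=np.stack([(u-K[0,2])/K[0,0]*d,(v-K[1,2])/K[1,1]*d,d],-1)
    return (P-t)@R
E
python3 - <<'E'
from h import *
o=telemetry.get_obs();print({k:np.round(v,3) for k,v in o.items()})
for n in('scene','top'):
    im,d=shot(n,n+'0')
    for t in ['beaker_smallest','beaker_second','beaker_third','beaker_largest','cover_smallest','cover_second','cover_third','cover_largest']:
        print(n,t,[(np.round(x['point'],3).tolist(),round(x['confidence'],2)) for x in finder.find_in(t,n)])
E
```

```text
{'time_s': np.float64(0.0), 'qpos': array([ 1.059,  0.3  ,  1.522, -0.   ,  1.321, -0.067]), 'joint_vel': array([ 0.001,  0.   ,  0.   ,  0.001,  0.   , -0.001]), 'tau': array([ 1.0000e-03, -5.3181e+01, -3.5273e+01,  7.1000e-02,  2.4000e-02,
       -0.0000e+00]), 'ee_pos': array([0.237, 0.496, 0.404]), 'eef_rot': array([-3.14 , -0.   ,  2.697]), 'force': array([0.011, 0.094, 1.584]), 'moment': array([ 0.02 , -0.008, -0.05 ]), 'grip_force': np.float64(0.0), 'grip_width': np.float64(0.094)}
scene beaker_smallest []
scene beaker_second [([0.45, 0.259, 0.042], 0.55)]
scene beaker_third [([0.471, -0.291, 0.045], 0.85)]
scene beaker_largest [([0.429, -0.018, 0.05], 0.67)]
scene cover_smallest [([0.587, -0.131, 0.101], 0.84), ([0.528, 0.053, 0.023], 0.68)]
scene cover_second [([0.567, -0.144, 0.065], 0.7), ([0.56, -0.152, 0.018], 0.53)]
scene cover_third [([0.566, 0.275, 0.027], 0.9), ([0.563, -0.148, 0.046], 0.85)]
scene cover_largest [([0.557, -0.154, 0.018], 0.9)]
top beaker_smallest [([0.638, 0.164, 0.032], 0.53)]
top beaker_second [([0.45, 0.277, 0.028], 0.74)]
top beaker_third [([0.474, -0.295, 0.026], 0.58)]
top beaker_largest [([0.431, -0.021, 0.005], 0.81)]
top cover_smallest [([0.533, 0.059, 0.023], 0.98), ([0.36, -0.261, 0.026], 0.81), ([0.593, -0.127, 0.099], 0.77)]
top cover_second [([0.574, -0.111, 0.077], 0.8)]
top cover_third [([0.573, -0.114, 0.047], 0.68), ([0.57, 0.277, 0.025], 0.66)]
top cover_largest [([0.572, -0.116, 0.026], 0.8)]
```

View pics/top0.png

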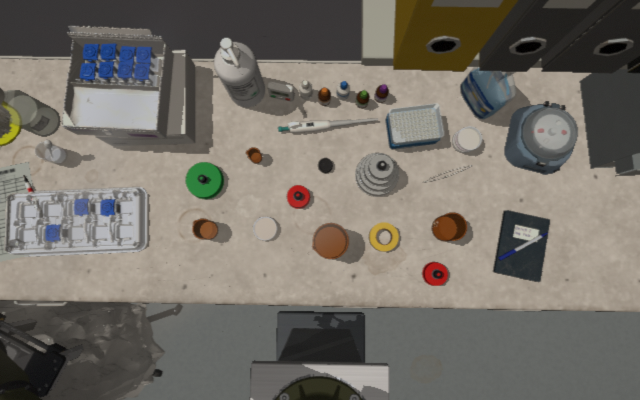

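View pics/scene0.png

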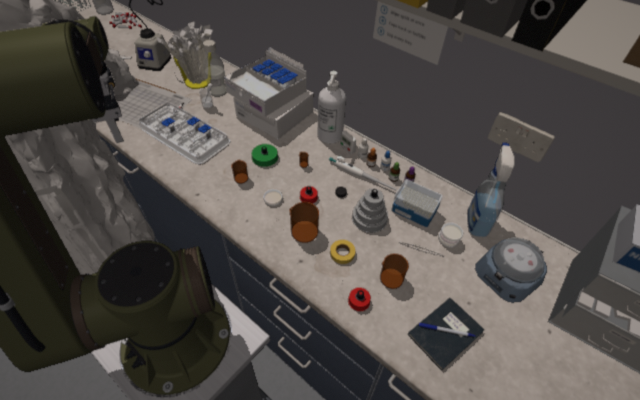

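Top picture: the steel stack is at (377,173) with its knob at (382,166). The look-alikes are red at (298,197) and (435,273) and green at (205,180). The beakers are at (255,156), (205,229), (330,240) and (449,227). The only steel items are in the stack at (377,173), so those are the covers meant. I'll confirm with a crop and measure.

```bash
cat > m.py <<'E'
from h import *
from scipy.optimize import least_squares
def circ(P,r):
    f=lambda c:np.hypot(P[:,0]-c[0],P[:,1]-c[1])-r
    return least_squares(f,P.mean(0)[:2],loss='soft_l1',f_scale=.002)
B={'smallest':(.638,.164,.015,.046),'second':(.45,.27,.023,.060),'third':(.474,-.293,.031,.074),'largest':(.431,-.02,.039,.088)}
E
python3 - <<'E'
from m import *
im,d=[np.load('pics/top0.npz')[k] for k in('im','d')]
W=world('top',d);ok=d>0
print('cam',-np.array(cams.camera_info('top')['R']).T@np.array(cams.camera_info('top')['t']))
near=lambda x,y,r:ok&(np.hypot(W[...,0]-x,W[...,1]-y)<r)
for k,(x,y,r,h) in B.items():
    m=near(x,y,r+.02)&(abs(W[...,2]-h)<.006);P=W[m]
    if len(P)>8: print(k,len(P),circ(P,r-.001).x, 'mean',P.mean(0),'mid',(P.max(0)+P.min(0))/2,P.max(0)-P.min(0))
    else: print(k,len(P),np.sort(W[near(x,y,r+.02)][:,2])[-10:])
for z,r in ((.118,.009),(.1,.027),(.075,.035),(.05,.043),(.025,.051)):
    m=near(.577,-.123,.08)&(abs(W[...,2]-z)<.005);P=W[m]
    if len(P):print(z,len(P),'z',np.median(P[:,2]),'mid',(P.max(0)+P.min(0))/2,P.max(0)-P.min(0))
# tall things
for x in np.arange(.3,.95,.05):
    print(round(x,2),[int(1000*np.percentile(W[m][:,2],98)) if (m:=ok&(abs(W[...,0]-x)<.025)&(abs(W[...,1]-y)<.025)).sum()>3 else -1 for y in np.arange(-.45,.46,.05)])
cv2.imwrite('pics/crop1.png',cv2.resize(im[130:300,180:470,::-1],None,fx=2.75,fy=2.75,interpolation=cv2.INTER_CUBIC))
E
```

```text
cam [ 3.95835023e-01 -1.02110355e-03  1.07794690e+00]
smallest 61 [0.63208518 0.16396295] mean [0.63296062 0.16604381 0.04455734] mid [0.63178735 0.16620481 0.0446931 ] [0.03128657 0.03381172 0.00905452]
second 105 [0.45470562 0.27115095] mean [0.4553744  0.27293156 0.05880612] mid [0.45554118 0.27111626 0.0595333 ] [0.04552049 0.0467562  0.01051283]
third 144 [ 0.46796799 -0.28831566] mean [ 0.46715454 -0.28888166  0.07256891] mid [ 0.46842026 -0.28884082  0.07277646] [0.06253883 0.06381409 0.00942313]
largest 170 [ 0.43104795 -0.01766856] mean [ 0.4311455  -0.01718437  0.08682202] mid [ 0.43129297 -0.01765035  0.08664124] [0.07655869 0.0789319  0.00850387]
0.118 54 z 0.116566317859559 mid [ 0.59587484 -0.12618701  0.11659601] [0.01612251 0.01541896 0.00618475]
0.1 394 z 0.09874475988777304 mid [ 0.59539121 -0.12634133  0.10007544] [0.0512867  0.05099574 0.00980321]
0.075 233 z 0.07390668982368505 mid [ 0.59569328 -0.12618327  0.07478466] [0.06770136 0.06808177 0.00956903]
0.05 287 z 0.04895274282880793 mid [ 0.59356995 -0.12688707  0.04980661] [0.0831618  0.08374696 0.00956926]
0.0
[... 406 characters left out ...]
 2, 17, 2, 2, 3, 26, 17, 16, 3, 35, 3, 3, 3, 28]
0.55 [2, 2, 2, 2, 2, 2, 95, 93, 2, 2, 42, 25, 2, 3, 27, 43, 3, 2, 27]
0.6 [47, 2, 620, 690, 747, 752, 750, 750, 738, 15, 2, 2, 44, 2, 26, 41, 2, 3, 2]
0.65 [96, 2, 45, 46, 69, 70, 70, 70, 669, 13, 2, 2, 45, 45, 2, 83, 143, 144, 144]
0.7 [100, 2, 46, 46, 71, 71, 70, 16, 21, 25, 38, 35, 2, 2, 2, 84, 145, 118, 119]
0.75 [61, 157, 169, 3, 72, 71, 70, 67, 2, 58, 2, 3, 243, 185, 24, 84, 146, 144, 141]
0.8 [2, 173, 179, 2, 2, 2, 68, 66, 73, 69, 72, 59, 202, 251, 177, 83, 142, 146, 147]
0.85 [2, -1, 2, 2, 2, 2, 2, 2, 2, 3, 3, 2, 179, 184, 2, 83, 166, 173, 173]
0.9 [-1, -1, -1, -1, -1, -1, -1, 140, 266, 266, 264, 264, 263, 262, 260, 260, 258, 258, 257]
```

View pics/crop1.png

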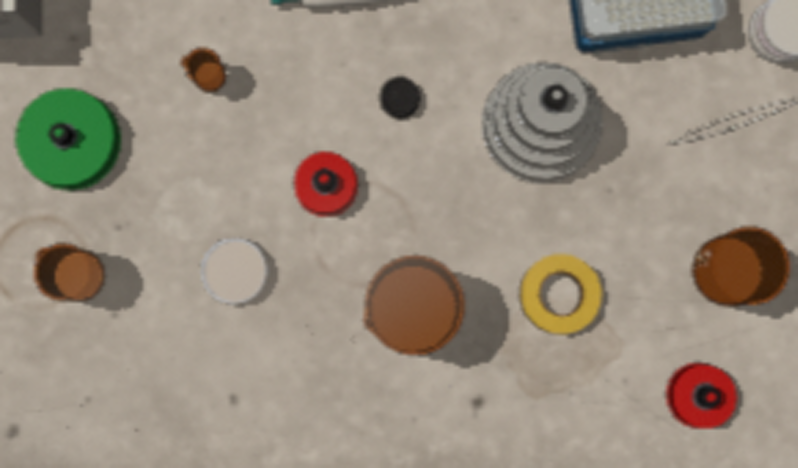

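The crop shows the steel stack at (545,115) in one piece, with the red and green look-alikes separate from it. Next I check the overhead obstacle near x=0.6.

Run:
```python
from m import *
for n in('top','scene'):
    d=np.load(f'pics/{n}0.npz')['d'];W=world(n,d);x,y,z=W[...,0],W[...,1],W[...,2]
    for a,b in((.2,.3),(.3,.4),(.4,.5),(.5,.6),(.6,.7),(.7,.8)):
        m=(d>0)&(z>a)&(z<b)&(x>.3)&(abs(y)<.5)
        if m.sum()>5: print(n,a,m.sum(),W[m].min(0).round(3),np.percentile(W[m],2,axis=0).round(3),W[m].max(0).round(3))
i=cams.camera_info('wrist');print(np.round(i['tool_from_camera'],3),i['camera_matrix'])
```

```text
top 0.2 5507 [ 0.759 -0.381  0.2  ] [ 0.784 -0.06   0.201] [0.884 0.5   0.272]
top 0.5 18 [ 0.607 -0.329  0.598] [ 0.607 -0.296  0.598] [ 0.607 -0.044  0.6  ]
top 0.6 12102 [ 0.59  -0.337  0.6  ] [ 0.591 -0.3    0.608] [ 0.681 -0.04   0.7  ]
top 0.7 7487 [ 0.591 -0.276  0.7  ] [ 0.592 -0.258  0.701] [ 0.621 -0.072  0.755]
scene 0.2 10176 [ 0.759 -0.5    0.2  ] [ 0.779 -0.487  0.202] [0.888 0.5   0.3  ]
scene 0.3 11693 [ 0.868 -0.5    0.3  ] [ 0.877 -0.489  0.302] [0.889 0.499 0.4  ]
scene 0.4 7355 [ 0.302 -0.5    0.4  ] [ 0.876 -0.49   0.401] [0.888 0.49  0.492]
scene 0.6 12588 [ 0.588 -0.5    0.6  ] [ 0.591 -0.488  0.603] [ 0.884 -0.053  0.699]
[[ 0.001 -0.958 -0.286  0.083]
 [ 1.     0.     0.    -0.001]
 [-0.    -0.286  0.958  0.019]
 [ 0.     0.     0.     1.   ]] [[328.81650042   0.         320.97949854]
 [  0.         328.81650042 199.70258339]
 [  0.           0.           1.        ]]
```

>>> jog_arm(
  rows=[
    {"gripper":0.06,"slide":[-0.03,-0.02,0],"spin":0.14},
    {"gripper":0.06,"slide":[-0.07,-0.045,0],"spin":0.28},
    {"gripper":0.06,"slide":[-0.11,-0.07,0],"spin":0.42},
    {"gripper":0.06,"slide":[-0.15,-0.095,0],"spin":0.56},
    {"gripper":0.06,"slide":[-0.19,-0.12,0],"spin":0.7},
    {"gripper":0.06,"slide":[-0.23,-0.145,0],"spin":0.84},
    {"gripper":0.06,"slide":[-0.265,-0.17,0],"spin":0.98},
    {"gripper":0.06,"slide":[-0.2925,-0.1885,0],"spin":1.126},
  ],
  squeeze=20,
)

```text
time_s: 1.7
ee_pos: [0.4203, 0.1983, 0.4048]
eef_rot: [3.141, -0.0, 1.564]
force: [1.0, -0.5, -0.5]
grip_width: 0.0602
grip_force: 0.0
```

>>> jog_arm(
  rows=[
    {"gripper":0.05,"slide":[0,0,0],"spin":0},
  ],
)

```text
time_s: 1.8
ee_pos: [0.4209, 0.1979, 0.4047]
eef_rot: [3.141, 0.0, 1.562]
force: [0.0, 0.1, -0.6]
grip_width: 0.0553
grip_force: 0.0
```

>>> jog_arm(
  rows=[
    {"gripper":0.05,"slide":[-0.04,0.004,0.01],"spin":-0.008},
    {"gripper":0.05,"slide":[-0.085,0.008,0.02],"spin":-0.008},
    {"gripper":0.05,"slide":[-0.13,0.012,0.03],"spin":-0.008},
    {"gripper":0.05,"slide":[-0.175,0.017,0.04],"spin":-0.008},
    {"gripper":0.05,"slide":[-0.22,0.022,0.05],"spin":-0.008},
    {"gripper":0.05,"slide":[-0.265,0.026,0.06],"spin":-0.008},
    {"gripper":0.05,"slide":[-0.3,0.03,0.07],"spin":-0.008},
    {"gripper":0.05,"slide":[-0.324,0.032,0.07],"spin":-0.008},
  ],
)

```text
time_s: 2.6
ee_pos: [0.4515, -0.125, 0.3335]
eef_rot: [-3.14, -0.001, 1.579]
force: [0.5, 0.5, -0.1]
grip_width: 0.0501
grip_force: 0.0
```

```bash
cat >> m.py <<'E'
from scipy.spatial.transform import Rotation as Ro
def wristw(d,o):
    i=cams.camera_info('wrist');K=np.array(i['camera_matrix']);T=np.array(i['tool_from_camera'])
    v,u=np.mgrid[:400,:640];P=np.stack([(u-K[0,2])/K[0,0]*d,(v-K[1,2])/K[1,1]*d,d],-1)
    P=P@T[:3,:3].T+T[:3,3]
    return P@Ro.from_euler('xyz',o['eef_rot']).as_matrix().T+o['ee_pos']
def rings(W,d,x,y):
    for z,r in ((.118,.009),(.1,.027),(.075,.035),(.05,.043),(.025,.051)):
        P=W[(d>0)&(np.hypot(W[...,0]-x,W[...,1]-y)<.075)&(abs(W[...,2]-z)<.005)]
        if len(P)>5:print(z,len(P),'z',np.median(P[:,2]).round(4),'mid',((P.max(0)+P.min(0))/2).round(4),(P.max(0)-P.min(0)).round(4))
E
python3 - <<'E'
from m import *
o=telemetry.get_obs();print(o['ee_pos'],o['eef_rot'])
im,d=shot('wrist','w1');rings(wristw(d,o),d,.595,-.126)
im,d=shot('scene','s1');rings(world('scene',d),d,.595,-.126)
E
```

```text
[ 0.4514998  -0.12502845  0.33352484] [-3.14006774e+00 -5.59800444e-04  1.57949492e+00]
0.118 660 z 0.1181 mid [ 0.5959 -0.1283  0.1166] [0.0192 0.0179 0.0072]
0.1 3535 z 0.1003 mid [ 0.5958 -0.1278  0.1   ] [0.054  0.0533 0.01  ]
0.075 2099 z 0.0752 mid [ 0.6107 -0.1298  0.075 ] [0.1016 0.0734 0.01  ]
0.05 2049 z 0.0503 mid [ 0.6043 -0.128   0.05  ] [0.1075 0.0846 0.0099]
0.025 1826 z 0.0252 mid [ 0.5878 -0.1291  0.025 ] [0.0904 0.1008 0.0099]
0.118 32 z 0.1184 mid [ 0.5967 -0.1281  0.1175] [0.0184 0.0169 0.0085]
0.1 190 z 0.1006 mid [ 0.5955 -0.1277  0.1003] [0.0523 0.0527 0.0094]
0.075 149 z 0.0754 mid [ 0.5906 -0.1272  0.0751] [0.0619 0.0691 0.0097]
0.05 195 z 0.0505 mid [ 0.5902 -0.1284  0.0501] [0.0804 0.0846 0.0094]
0.025 213 z 0.0255 mid [ 0.6009 -0.1289  0.025 ] [0.1164 0.1004 0.0099]
```

View pics/s1.png

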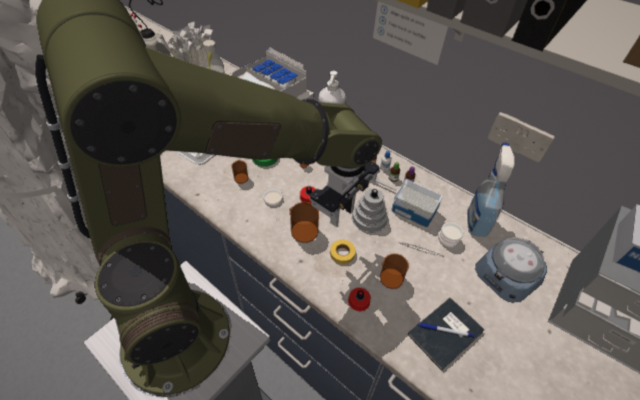

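Scene picture: the gripper, at about (345,190), is in front of the stack at (372,210), and the shelf is above and behind. The stack axis is at (0.596,-0.128).

>>> jog_arm(
  rows=[
    {"gripper":0.05,"slide":[-0.001,0.03,0],"spin":0},
    {"gripper":0.05,"slide":[-0.001,0.065,0],"spin":0},
    {"gripper":0.05,"slide":[-0.002,0.1,0],"spin":0},
    {"gripper":0.05,"slide":[-0.003,0.13,0],"spin":0},
    {"gripper":0.05,"slide":[-0.003,0.144,0],"spin":0},
    {"gripper":0.05,"slide":[-0.003,0.144,0],"spin":0},
    {"gripper":0.05,"slide":[-0.003,0.144,0],"spin":0},
  ],
)

```text
time_s: 3.4
ee_pos: [0.5953, -0.1243, 0.3344]
eef_rot: [-3.141, -0.0, 1.58]
force: [-0.7, -0.3, -0.3]
grip_width: 0.05
grip_force: 0.0
```

>>> jog_arm(
  rows=[
    {"gripper":0.05,"slide":[-0.0035,0,0.008],"spin":0.009},
    {"gripper":0.05,"slide":[-0.0035,0,0.018],"spin":0.009},
    {"gripper":0.05,"slide":[-0.0035,0,0.026],"spin":0.009},
    {"gripper":0.05,"slide":[-0.0035,0,0.032],"spin":0.009},
    {"gripper":0.05,"slide":[-0.0035,0,0.032],"spin":0.009},
    {"gripper":0.03,"slide":[-0.0035,0,0.032],"spin":0.009},
    {"gripper":0.022,"slide":[-0.0035,0,0.032],"spin":0.009},
    {"gripper":0.01,"slide":[-0.0035,0,0.032],"spin":0.009},
  ],
)

```text
time_s: 4.2
ee_pos: [0.5957, -0.1289, 0.303]
eef_rot: [3.141, 0.0, 1.57]
force: [-0.2, -0.3, -0.2]
grip_width: 0.0292
grip_force: 0.0
```

>>> jog_arm(
  rows=[
    {"gripper":0.01,"slide":[0,0,0],"spin":0},
    {"gripper":0.01,"slide":[0,0,0],"spin":0},
    {"gripper":0.01,"slide":[0,0,0],"spin":0},
  ],
)

```text
time_s: 4.5
ee_pos: [0.5957, -0.1289, 0.3028]
eef_rot: [3.141, 0.0, 1.57]
force: [0.5, 0.6, 1.1]
grip_width: 0.0174
grip_force: 20.0
```

>>> jog_arm(
  rows=[
    {"gripper":0.01,"slide":[0,0,-0.005],"spin":0},
    {"gripper":0.01,"slide":[0,0,-0.015],"spin":0},
    {"gripper":0.01,"slide":[0,0,-0.025],"spin":0},
    {"gripper":0.01,"slide":[0,0,-0.033],"spin":0},
    {"gripper":0.01,"slide":[0,0,-0.036],"spin":0},
    {"gripper":0.01,"slide":[0,0,-0.036],"spin":0},
  ],
)

```text
time_s: 5.1
ee_pos: [0.5956, -0.1289, 0.3393]
eef_rot: [3.141, 0.0, 1.57]
force: [-0.5, 0.2, -0.1]
grip_width: 0.0173
grip_force: 20.0
```

Run:
```python
from m import *
im,d=shot('scene','s2');cv2.imwrite('pics/s2c.png',cv2.resize(im[120:270,290:450,::-1],None,fx=3.5,fy=3.5))
```

```text
(no output)
```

View pics/s2c.png

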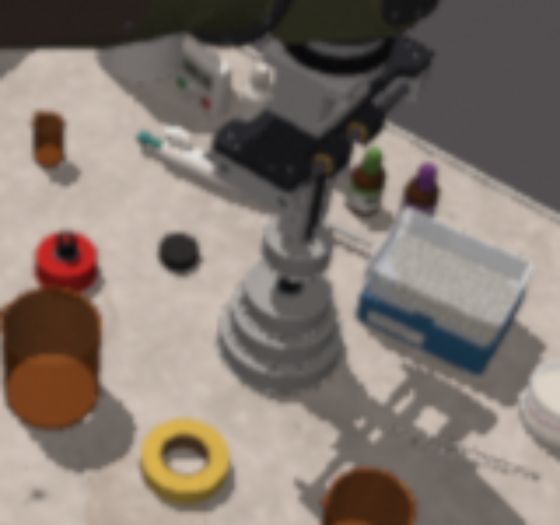

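The crop shows the smallest cover held level above the stack, with cover_second's knob showing below it at (290,285). I carry it toward the smallest beaker and look again on the way.

>>> jog_arm(
  rows=[
    {"gripper":0.01,"slide":[0.015,0.003,0],"spin":0},
    {"gripper":0.01,"slide":[0.045,0.008,0],"spin":0},
    {"gripper":0.01,"slide":[0.085,0.014,0],"spin":0},
    {"gripper":0.01,"slide":[0.125,0.02,0],"spin":0},
    {"gripper":0.01,"slide":[0.155,0.025,0],"spin":0},
    {"gripper":0.01,"slide":[0.17,0.03,0],"spin":0},
    {"gripper":0.01,"slide":[0.17,0.03,0],"spin":0},
    {"gripper":0.01,"slide":[0.17,0.03,0],"spin":0},
  ],
)

```text
time_s: 5.95
ee_pos: [0.6258, 0.0405, 0.3383]
eef_rot: [-3.141, 0.0, 1.57]
force: [0.6, 0.2, -1.0]
grip_width: 0.0173
grip_force: 20.0
```

```bash
cat >> m.py <<'E'
def beaker(W,d,k):
    x,y,r,h=B[k]
    P=W[(d>0)&(np.hypot(W[...,0]-x,W[...,1]-y)<r+.018)&(abs(W[...,2]-h)<.003)]
    if len(P)<8: print(k,'few',len(P));return
    s=circ(P,r-.001);res=abs(s.fun)
    print(k,len(P),s.x.round(4),'med res',np.median(res).round(4),'span',(P.max(0)-P.min(0)).round(3),'top z',P[:,2].max().round(4))
E
python3 - <<'E'
from m import *
o=telemetry.get_obs();print(o['ee_pos'],o['eef_rot'])
im,d=shot('wrist','w2');W=wristw(d,o);[beaker(W,d,k) for k in B]
for n in('scene','top'):
    im,d=shot(n,n+'2');W=world(n,d);print(n);[beaker(W,d,k) for k in B]
E
```

```text
[0.62579641 0.04051336 0.33832422] [-3.14106502e+00  2.73435349e-04  1.56977875e+00]
smallest 607 [0.6314 0.1626] med res 0.001 span [0.031 0.035 0.005] top z 0.0484
second few 0
third few 0
largest 1256 [ 0.4314 -0.019 ] med res 0.0008 span [0.08  0.08  0.005] top z 0.0903
scene
smallest 25 [0.6329 0.1633] med res 0.0011 span [0.026 0.029 0.006] top z 0.0486
second 49 [0.455  0.2708] med res 0.001 span [0.048 0.048 0.005] top z 0.0623
third 102 [ 0.4678 -0.2896] med res 0.0009 span [0.062 0.063 0.006] top z 0.0767
largest 105 [ 0.4312 -0.0183] med res 0.0008 span [0.079 0.08  0.006] top z 0.0908
top
smallest 27 [0.6322 0.165 ] med res 0.0009 span [0.03  0.02  0.006] top z 0.0488
second 90 [0.4548 0.2712] med res 0.001 span [0.045 0.047 0.005] top z 0.0624
third 112 [ 0.4679 -0.2885] med res 0.0009 span [0.063 0.063 0.005] top z 0.0759
largest 34 [ 0.4315 -0.018 ] med res 0.0009 span [0.048 0.014 0.004] top z 0.0889
```

View pics/w2.png

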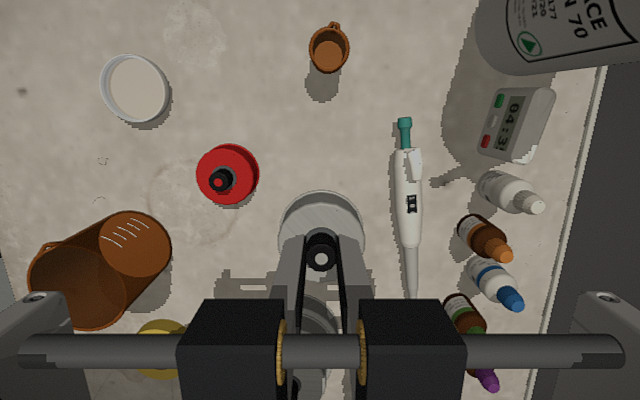

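Wrist picture: the cover is held at (320,225), the smallest beaker is at (328,48) with its spout toward +y, and the bottle is clear on the right. I move over the beaker.

>>> jog_arm(
  rows=[
    {"gripper":0.01,"slide":[0.015,0.001,0],"spin":0},
    {"gripper":0.01,"slide":[0.045,0.002,0],"spin":0},
    {"gripper":0.01,"slide":[0.08,0.004,0.005],"spin":0},
    {"gripper":0.01,"slide":[0.105,0.006,0.01],"spin":0},
    {"gripper":0.01,"slide":[0.12,0.006,0.015],"spin":0},
    {"gripper":0.01,"slide":[0.124,0.006,0.02],"spin":0},
    {"gripper":0.01,"slide":[0.124,0.006,0.02],"spin":0},
  ],
)

```text
time_s: 6.8
ee_pos: [0.6318, 0.165, 0.3177]
eef_rot: [-3.14, 0.0, 1.57]
force: [0.9, -0.5, -0.5]
grip_width: 0.017
grip_force: 20.0
```

Run:
```python
from m import *
o=telemetry.get_obs();print(o['ee_pos'],o['eef_rot'])
im,d=shot('scene','s3');W=world('scene',d);beaker(W,d,'smallest')
z=o['ee_pos'][2]-.2028
P=W[(d>0)&(np.hypot(W[...,0]-.632,W[...,1]-.164)<.035)&(abs(W[...,2]-z)<.004)];print(z,len(P),(P.max(0)+P.min(0))/2,P.max(0)-P.min(0))
```

```text
[0.63179673 0.16501325 0.31772075] [-3.14027683e+00  4.07856530e-04  1.57003051e+00]
smallest 32 [0.6332 0.1638] med res 0.0013 span [0.031 0.034 0.005] top z 0.048
0.11492075327944903 105 [0.63016643 0.16384406 0.11506753] [0.05333339 0.05279835 0.00731784]
```

>>> jog_arm(
  rows=[
    {"gripper":0.01,"slide":[0,0.001,0.01],"spin":0},
    {"gripper":0.01,"slide":[0,0.001,0.025],"spin":0},
    {"gripper":0.01,"slide":[0,0.001,0.04],"spin":0},
    {"gripper":0.01,"slide":[0,0.001,0.052],"spin":0},
    {"gripper":0.01,"slide":[0,0.001,0.06],"spin":0},
    {"gripper":0.01,"slide":[0,0.001,0.063],"spin":0},
    {"gripper":0.01,"slide":[0,0.001,0.064],"spin":0},
    {"gripper":0.01,"slide":[0,0.001,0.064],"spin":0},
  ],
)

```text
time_s: 7.65
ee_pos: [0.633, 0.1651, 0.255]
eef_rot: [3.141, -0.0, 1.57]
force: [0.6, -0.9, -0.4]
grip_width: 0.0174
grip_force: 20.0
```

>>> jog_arm(
  rows=[
    {"gripper":0.01,"slide":[0,0,0],"spin":0},
    {"gripper":0.01,"slide":[0,0,0.0005],"spin":0},
    {"gripper":0.01,"slide":[0,0,0.001],"spin":0},
    {"gripper":0.01,"slide":[0,0,0.001],"spin":0},
  ],
)

```text
time_s: 8.05
ee_pos: [0.6329, 0.1651, 0.2537]
eef_rot: [3.142, 0.0, 1.57]
force: [0.6, 0.7, 0.1]
grip_width: 0.0173
grip_force: 20.0
```

>>> jog_arm(
  rows=[
    {"gripper":0.01,"slide":[0,0,0.0005],"spin":0},
    {"gripper":0.01,"slide":[0,0,0.001],"spin":0},
    {"gripper":0.01,"slide":[0,0,0.0015],"spin":0},
    {"gripper":0.01,"slide":[0,0,0.0015],"spin":0},
  ],
)

```text
time_s: 8.45
ee_pos: [0.6329, 0.1651, 0.2521]
eef_rot: [3.142, 0.0, 1.57]
force: [0.5, 0.6, 0.2]
grip_width: 0.0176
grip_force: 20.0
```

>>> jog_arm(
  rows=[
    {"gripper":0.01,"slide":[0,0,0.0005],"spin":0},
    {"gripper":0.01,"slide":[0,0,0.0005],"spin":0},
  ],
)

```text
time_s: 8.65
ee_pos: [0.633, 0.1651, 0.252]
eef_rot: [3.141, -0.0, 1.57]
force: [0.1, 0.0, 3.0]
grip_width: 0.0174
grip_force: 20.0
```

>>> jog_arm(
  rows=[
    {"gripper":0.01,"slide":[0,0,0.0004],"spin":0},
    {"gripper":0.01,"slide":[0,0,0.0004],"spin":0},
  ],
)

```text
time_s: 8.85
ee_pos: [0.633, 0.1651, 0.2519]
eef_rot: [3.141, -0.0, 1.57]
force: [-0.8, -0.6, 6.6]
grip_width: 0.0173
grip_force: 20.0
```

>>> jog_arm(
  rows=[
    {"gripper":0.02,"slide":[0,0,-0.0003],"spin":0},
    {"gripper":0.03,"slide":[0,0,-0.0003],"spin":0},
    {"gripper":0.045,"slide":[0,0,-0.0003],"spin":0},
    {"gripper":0.045,"slide":[0,0,-0.0003],"spin":0},
    {"gripper":0.045,"slide":[0,0,-0.0003],"spin":0},
  ],
)

```text
time_s: 9.35
ee_pos: [0.6329, 0.1651, 0.2514]
eef_rot: [-3.141, 0.0, 1.57]
force: [1.0, 0.0, 0.1]
grip_width: 0.0443
grip_force: 0.0
```

>>> jog_arm(
  rows=[
    {"gripper":0.05,"slide":[0,0,-0.01],"spin":0},
    {"gripper":0.05,"slide":[0,0,-0.03],"spin":0},
    {"gripper":0.05,"slide":[-0.02,0,-0.06],"spin":0},
    {"gripper":0.05,"slide":[-0.05,-0.01,-0.08],"spin":0},
    {"gripper":0.05,"slide":[-0.09,-0.015,-0.085],"spin":0},
    {"gripper":0.05,"slide":[-0.13,-0.02,-0.085],"spin":0},
    {"gripper":0.05,"slide":[-0.16,-0.025,-0.085],"spin":0},
    {"gripper":0.05,"slide":[-0.19,-0.03,-0.085],"spin":0},
  ],
)

```text
time_s: 10.15
ee_pos: [0.6023, -0.0263, 0.3376]
eef_rot: [3.141, 0.0, 1.569]
force: [0.1, 0.1, -0.5]
grip_width: 0.0502
grip_force: 0.0
```

Run:
```python
from m import *
o=telemetry.get_obs();print(o['ee_pos'],o['eef_rot'])
im,d=shot('scene','s4');W=world('scene',d);rings(W,d,.595,-.128)
for z in(.049,.067):
    P=W[(d>0)&(np.hypot(W[...,0]-.632,W[...,1]-.164)<.035)&(abs(W[...,2]-z)<.004)];print(z,len(P),np.median(P[:,2]),(P.max(0)+P.min(0))/2,P.max(0)-P.min(0))
cv2.imwrite('pics/s4c.png',cv2.resize(im[120:270,220:420,::-1],None,fx=3.5,fy=3.5))
```

```text
[ 0.60232062 -0.02633246  0.33759275] [3.14052346e+00 1.48416617e-04 1.56940039e+00]
0.075 345 z 0.0755 mid [ 0.6101 -0.1307  0.075 ] [0.098  0.075  0.0097]
0.05 186 z 0.0505 mid [ 0.6041 -0.1287  0.05  ] [0.109  0.0835 0.0099]
0.025 213 z 0.0256 mid [ 0.6024 -0.1286  0.025 ] [0.119  0.1009 0.0099]
0.049 124 0.04953311715778078 [0.63377034 0.16646348 0.04901197] [0.0540464  0.05156682 0.00783976]
0.067 24 0.06745560759439448 [0.63297622 0.16490111 0.06689344] [0.0170323  0.0170913  0.00671197]
```

View pics/s4c.png

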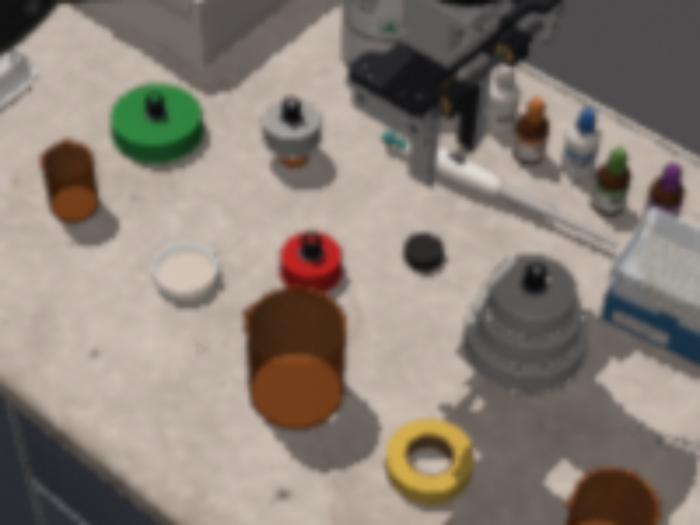

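The crop shows the smallest cover seated level at (290,135), and the three-cover stack standing at (530,320). Now cover_second.

>>> jog_arm(
  rows=[
    {"gripper":0.05,"slide":[-0.03,-0.001,0],"spin":0},
    {"gripper":0.05,"slide":[-0.065,-0.003,0],"spin":0},
    {"gripper":0.05,"slide":[-0.09,-0.006,0.005],"spin":0},
    {"gripper":0.05,"slide":[-0.102,-0.0065,0.015],"spin":0},
    {"gripper":0.05,"slide":[-0.102,-0.0065,0.02],"spin":0},
    {"gripper":0.05,"slide":[-0.102,-0.0065,0.02],"spin":0},
    {"gripper":0.05,"slide":[-0.102,-0.0065,0.02],"spin":0},
  ],
)

```text
time_s: 10.9
ee_pos: [0.5964, -0.1257, 0.3166]
eef_rot: [-3.142, -0.0, 1.571]
force: [0.2, 0.1, 0.0]
grip_width: 0.0501
grip_force: 0.0
```

Run:
```python
from m import *
o=telemetry.get_obs();print(o['ee_pos'],o['eef_rot'])
im,d=shot('scene','s5');W=world('scene',d)
P=W[(d>0)&(np.hypot(W[...,0]-.595,W[...,1]+.128)<.015)&(abs(W[...,2]-.093)<.004)];print(len(P),(P.max(0)+P.min(0))/2,P.max(0)-P.min(0))
d=np.load('pics/s4.npz')['d'];W=world('scene',d)
P=W[(d>0)&(np.hypot(W[...,0]-.595,W[...,1]+.128)<.02)&(abs(W[...,2]-.093)<.004)];print(len(P),(P.max(0)+P.min(0))/2,P.max(0)-P.min(0))
```

```text
[ 0.59638187 -0.12569548  0.31662954] [-3.14151005e+00 -1.69514138e-04  1.57103302e+00]
24 [ 0.59457005 -0.1283885   0.09301408] [0.01747887 0.01407276 0.00728217]
27 [ 0.59469806 -0.12713943  0.09241434] [0.01856107 0.01625378 0.00623773]
```

Target (0.596, -0.128, 0.2775): dy −0.002, dz −0.039.

>>> jog_arm(
  rows=[
    {"gripper":0.05,"slide":[-0.002,-0.001,0.012],"spin":0},
    {"gripper":0.05,"slide":[-0.002,-0.001,0.024],"spin":0},
    {"gripper":0.05,"slide":[-0.002,-0.001,0.034],"spin":0},
    {"gripper":0.03,"slide":[-0.002,-0.001,0.039],"spin":0},
    {"gripper":0.03,"slide":[-0.002,-0.001,0.039],"spin":0},
    {"gripper":0.02,"slide":[-0.002,-0.001,0.039],"spin":0},
    {"gripper":0.01,"slide":[-0.002,-0.001,0.039],"spin":0},
    {"gripper":0.01,"slide":[-0.002,-0.001,0.039],"spin":0},
  ],
)

```text
time_s: 11.75
ee_pos: [0.5952, -0.1289, 0.278]
eef_rot: [3.141, 0.0, 1.57]
force: [0.1, 0.2, 0.9]
grip_width: 0.0172
grip_force: 20.0
```

>>> jog_arm(
  rows=[
    {"gripper":0.01,"slide":[0,0,0],"spin":0},
    {"gripper":0.01,"slide":[0,0,0],"spin":0},
    {"gripper":0.01,"slide":[0,0,0],"spin":0},
  ],
)

```text
time_s: 12.05
ee_pos: [0.5952, -0.1289, 0.278]
eef_rot: [3.141, 0.0, 1.57]
force: [0.2, 0.3, 3.9]
grip_width: 0.0175
grip_force: 20.0
```

>>> jog_arm(
  rows=[
    {"gripper":0.01,"slide":[0,0,-0.005],"spin":0},
    {"gripper":0.01,"slide":[0,0,-0.015],"spin":0},
    {"gripper":0.01,"slide":[0,0,-0.027],"spin":0},
    {"gripper":0.01,"slide":[0,0,-0.04],"spin":0},
    {"gripper":0.01,"slide":[0.01,-0.005,-0.05],"spin":0},
    {"gripper":0.01,"slide":[0.03,-0.012,-0.055],"spin":0},
    {"gripper":0.01,"slide":[0.06,-0.022,-0.055],"spin":0},
    {"gripper":0.01,"slide":[0.1,-0.035,-0.055],"spin":0},
  ],
)

```text
time_s: 12.85
ee_pos: [0.5591, -0.0273, 0.3327]
eef_rot: [3.141, -0.0, 1.569]
force: [1.2, 0.4, -0.0]
grip_width: 0.0176
grip_force: 20.0
```

>>> jog_arm(
  rows=[
    {"gripper":0.01,"slide":[0.04,-0.014,0],"spin":0},
    {"gripper":0.01,"slide":[0.08,-0.028,0],"spin":0},
    {"gripper":0.01,"slide":[0.12,-0.042,0],"spin":0},
    {"gripper":0.01,"slide":[0.16,-0.056,0],"spin":0},
    {"gripper":0.01,"slide":[0.195,-0.07,0],"spin":0},
    {"gripper":0.01,"slide":[0.215,-0.08,0],"spin":0},
    {"gripper":0.01,"slide":[0.22,-0.085,0],"spin":0},
    {"gripper":0.01,"slide":[0.22,-0.085,0],"spin":0},
  ],
)

```text
time_s: 13.65
ee_pos: [0.4744, 0.192, 0.3327]
eef_rot: [-3.142, 0.0, 1.572]
force: [0.6, -0.7, -1.4]
grip_width: 0.0172
grip_force: 20.0
```

Run:
```python
from m import *
o=telemetry.get_obs();print(o['ee_pos'],o['eef_rot'])
im,d=shot('wrist','w6');W=wristw(d,o);[beaker(W,d,k) for k in B]
im,d=shot('scene','s6');rings(world('scene',d),d,.595,-.128)
```

```text
[0.47437764 0.19204053 0.33270059] [-3.14156016e+00  1.79210332e-05  1.57172140e+00]
smallest 746 [0.6245 0.1693] med res 0.0067 span [0.053 0.054 0.006] top z 0.049
second 940 [0.4541 0.27  ] med res 0.0009 span [0.047 0.047 0.006] top z 0.0629
third few 0
largest few 0
0.05 527 z 0.0505 mid [ 0.5938 -0.1287  0.05  ] [0.0874 0.0842 0.0098]
0.025 219 z 0.0257 mid [ 0.6011 -0.1287  0.025 ] [0.118  0.1011 0.0098]
```

View pics/s6.png

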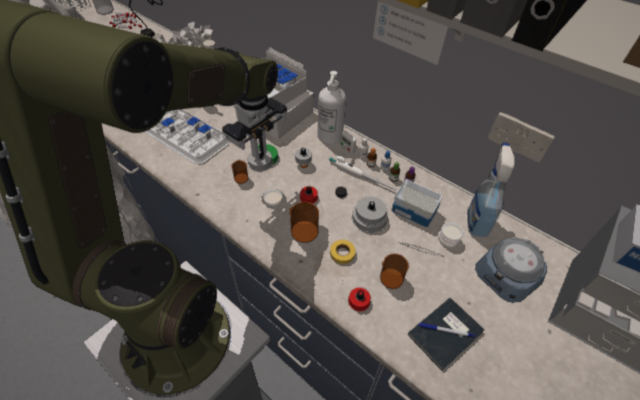

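The scene picture shows cover_second held at (262,155), the second beaker at (240,172), and two covers left in the stack at (370,212).

>>> jog_arm(
  rows=[
    {"gripper":0.01,"slide":[0.02,-0.005,0],"spin":0},
    {"gripper":0.01,"slide":[0.045,-0.01,0],"spin":0},
    {"gripper":0.01,"slide":[0.068,-0.016,0.003],"spin":0},
    {"gripper":0.01,"slide":[0.08,-0.02,0.01],"spin":0},
    {"gripper":0.01,"slide":[0.08,-0.02,0.015],"spin":0},
    {"gripper":0.01,"slide":[0.08,-0.02,0.015],"spin":0},
    {"gripper":0.01,"slide":[0.08,-0.02,0.015],"spin":0},
  ],
)

```text
time_s: 14.45
ee_pos: [0.4559, 0.2703, 0.3174]
eef_rot: [-3.141, 0.0, 1.569]
force: [0.7, 0.2, 0.1]
grip_width: 0.0172
grip_force: 20.0
```

Down .3174 → .2675, then in small steps.

>>> jog_arm(
  rows=[
    {"gripper":0.01,"slide":[0.001,-0.001,0.01],"spin":0},
    {"gripper":0.01,"slide":[0.001,-0.001,0.022],"spin":0},
    {"gripper":0.01,"slide":[0.001,-0.001,0.034],"spin":0},
    {"gripper":0.01,"slide":[0.001,-0.001,0.043],"spin":0},
    {"gripper":0.01,"slide":[0.001,-0.001,0.047],"spin":0},
    {"gripper":0.01,"slide":[0.001,-0.001,0.049],"spin":0},
    {"gripper":0.01,"slide":[0.001,-0.001,0.05],"spin":0},
    {"gripper":0.01,"slide":[0.001,-0.001,0.05],"spin":0},
  ],
)

```text
time_s: 15.25
ee_pos: [0.4546, 0.2723, 0.2677]
eef_rot: [3.141, -0.0, 1.57]
force: [0.1, 0.4, -0.9]
grip_width: 0.0175
grip_force: 20.0
```

>>> jog_arm(
  rows=[
    {"gripper":0.01,"slide":[0,0,0.0005],"spin":0},
    {"gripper":0.01,"slide":[0,0,0.0008],"spin":0},
    {"gripper":0.01,"slide":[0,0,0.0008],"spin":0},
  ],
)

```text
time_s: 15.55
ee_pos: [0.4545, 0.2723, 0.2669]
eef_rot: [3.141, -0.0, 1.57]
force: [0.5, -0.8, -1.1]
grip_width: 0.0174
grip_force: 20.0
```

>>> jog_arm(
  rows=[
    {"gripper":0.01,"slide":[0,0,0.0005],"spin":0},
    {"gripper":0.01,"slide":[0,0,0.0005],"spin":0},
  ],
)

```text
time_s: 15.75
ee_pos: [0.4546, 0.2723, 0.2663]
eef_rot: [3.141, -0.0, 1.57]
force: [-0.2, -0.5, -1.1]
grip_width: 0.0173
grip_force: 20.0
```

>>> jog_arm(
  rows=[
    {"gripper":0.01,"slide":[0,0,0.0005],"spin":0},
    {"gripper":0.01,"slide":[0,0,0.0005],"spin":0},
  ],
)

```text
time_s: 15.95
ee_pos: [0.4546, 0.2723, 0.2661]
eef_rot: [3.141, -0.0, 1.57]
force: [-0.4, -1.0, 4.2]
grip_width: 0.0177
grip_force: 20.0
```

>>> jog_arm(
  rows=[
    {"gripper":0.01,"slide":[0,0,0.0004],"spin":0},
    {"gripper":0.01,"slide":[0,0,0.0004],"spin":0},
  ],
)

```text
time_s: 16.15
ee_pos: [0.4546, 0.2723, 0.266]
eef_rot: [3.141, -0.0, 1.57]
force: [-2.0, -0.9, 7.7]
grip_width: 0.0173
grip_force: 20.0
```

>>> jog_arm(
  rows=[
    {"gripper":0.02,"slide":[0,0,-0.0003],"spin":0},
    {"gripper":0.03,"slide":[0,0,-0.0003],"spin":0},
    {"gripper":0.045,"slide":[0,0,-0.0003],"spin":0},
    {"gripper":0.045,"slide":[0,0,-0.0003],"spin":0},
    {"gripper":0.045,"slide":[0,0,-0.0003],"spin":0},
    {"gripper":0.05,"slide":[0,0,-0.01],"spin":0},
    {"gripper":0.05,"slide":[0,0,-0.03],"spin":0},
    {"gripper":0.05,"slide":[-0.02,0.007,-0.05],"spin":0},
  ],
)

```text
time_s: 16.95
ee_pos: [0.4611, 0.2532, 0.3165]
eef_rot: [-3.141, -0.0, 1.572]
force: [-0.1, 0.2, -0.1]
grip_width: 0.0503
grip_force: 0.0
```

>>> jog_arm(
  rows=[
    {"gripper":0.05,"slide":[-0.035,0.015,0],"spin":0},
    {"gripper":0.05,"slide":[-0.075,0.03,0],"spin":0},
    {"gripper":0.05,"slide":[-0.12,0.045,0],"spin":0},
    {"gripper":0.05,"slide":[-0.165,0.06,0],"spin":0},
    {"gripper":0.05,"slide":[-0.21,0.075,0],"spin":0},
    {"gripper":0.05,"slide":[-0.25,0.09,0],"spin":0},
    {"gripper":0.05,"slide":[-0.28,0.1,0],"spin":0},
    {"gripper":0.05,"slide":[-0.3,0.11,0],"spin":0},
  ],
)

```text
time_s: 17.75
ee_pos: [0.5715, -0.0501, 0.3161]
eef_rot: [3.141, 0.0, 1.568]
force: [-0.3, -0.1, 0.5]
grip_width: 0.0498
grip_force: 0.0
```

Run:
```python
from m import *
o=telemetry.get_obs();print(o['ee_pos'],o['eef_rot'])
im,d=shot('scene','s7');W=world('scene',d);rings(W,d,.595,-.128)
def feat(x,y,z,r):
    P=W[(d>0)&(np.hypot(W[...,0]-x,W[...,1]-y)<r)&(abs(W[...,2]-z)<.004)];print(z,len(P),np.median(P[:,2]),(P.max(0)+P.min(0))/2,P.max(0)-P.min(0))
feat(.4545,.272,.063,.045);feat(.4545,.272,.081,.02);feat(.595,-.128,.068,.02)
cv2.imwrite('pics/s7c.png',cv2.resize(im[120:270,220:420,::-1],None,fx=3.5,fy=3.5))
```

```text
[ 0.57149774 -0.05013547  0.31611083] [3.14104382e+00 1.91461892e-04 1.56809752e+00]
0.075 8 z 0.0711 mid [ 0.6244 -0.142   0.0711] [0.0714 0.0407 0.0017]
0.05 529 z 0.0507 mid [ 0.6042 -0.1283  0.0501] [0.1089 0.0857 0.0098]
0.025 217 z 0.0254 mid [ 0.6015 -0.1296  0.025 ] [0.1183 0.0999 0.0099]
0.063 252 0.06313041025267166 [0.45563639 0.27344743 0.06297656] [0.06786726 0.07326686 0.00779298]
0.081 22 0.0822437208865773 [0.45463195 0.27350485 0.08082227] [0.01518456 0.01846935 0.00748561]
0.068 29 0.06915615683815138 [ 0.5948623  -0.12982619  0.06823178] [0.01780099 0.01644157 0.00744708]
```

View pics/s7c.png

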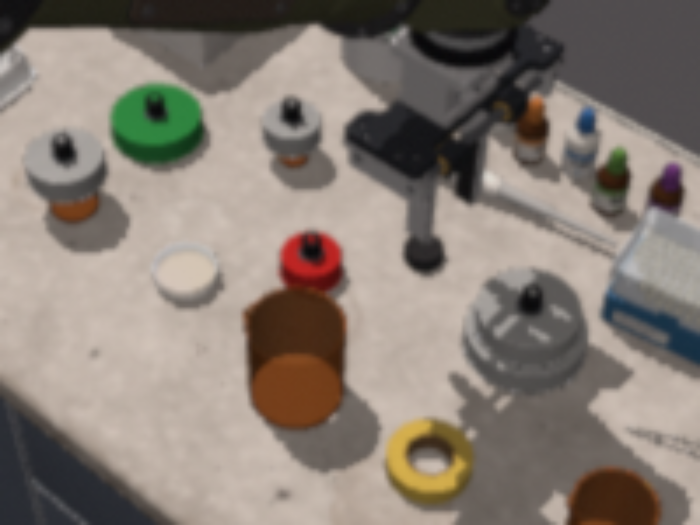

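The crop shows cover_second seated level at (65,165) and the two-cover stack at (525,325). Now cover_third.

>>> jog_arm(
  rows=[
    {"gripper":0.05,"slide":[-0.03,0.009,0],"spin":0},
    {"gripper":0.05,"slide":[-0.06,0.018,0.005],"spin":0},
    {"gripper":0.05,"slide":[-0.079,0.024,0.015],"spin":0},
    {"gripper":0.05,"slide":[-0.079,0.024,0.025],"spin":0},
    {"gripper":0.05,"slide":[-0.079,0.024,0.025],"spin":0},
    {"gripper":0.05,"slide":[-0.079,0.024,0.025],"spin":0},
  ],
)

```text
time_s: 18.4
ee_pos: [0.595, -0.1259, 0.2907]
eef_rot: [-3.141, -0.0, 1.571]
force: [-0.4, 0.7, -0.8]
grip_width: 0.0497
grip_force: 0.0
```

>>> jog_arm(
  rows=[
    {"gripper":0.05,"slide":[-0.0025,0,0.012],"spin":0},
    {"gripper":0.05,"slide":[-0.0025,0,0.024],"spin":0},
    {"gripper":0.05,"slide":[-0.0025,0,0.034],"spin":0},
    {"gripper":0.03,"slide":[-0.0025,0,0.038],"spin":0},
    {"gripper":0.03,"slide":[-0.0025,0,0.038],"spin":0},
    {"gripper":0.02,"slide":[-0.0025,0,0.038],"spin":0},
    {"gripper":0.01,"slide":[-0.0025,0,0.038],"spin":0},
    {"gripper":0.01,"slide":[-0.0025,0,0.038],"spin":0},
  ],
)

```text
time_s: 19.2
ee_pos: [0.5952, -0.1294, 0.2528]
eef_rot: [3.141, 0.0, 1.57]
force: [-0.2, -0.1, 0.8]
grip_width: 0.0172
grip_force: 20.0
```

>>> jog_arm(
  rows=[
    {"gripper":0.01,"slide":[0,0,0],"spin":0},
    {"gripper":0.01,"slide":[0,0,0],"spin":0},
    {"gripper":0.01,"slide":[0,0,0],"spin":0},
  ],
  squeeze=25,
)

```text
time_s: 19.5
ee_pos: [0.5952, -0.1294, 0.2528]
eef_rot: [3.141, 0.0, 1.57]
force: [-0.2, 1.1, 4.6]
grip_width: 0.017
grip_force: 25.0
```

>>> jog_arm(
  rows=[
    {"gripper":0.01,"slide":[0,0,-0.005],"spin":0},
    {"gripper":0.01,"slide":[0,0,-0.015],"spin":0},
    {"gripper":0.01,"slide":[0,0,-0.03],"spin":0},
    {"gripper":0.01,"slide":[0,0,-0.045],"spin":0},
    {"gripper":0.01,"slide":[-0.01,-0.008,-0.06],"spin":0},
    {"gripper":0.01,"slide":[-0.03,-0.024,-0.072],"spin":0},
    {"gripper":0.01,"slide":[-0.055,-0.044,-0.08],"spin":0},
    {"gripper":0.01,"slide":[-0.075,-0.06,-0.08],"spin":0},
  ],
)

```text
time_s: 20.3
ee_pos: [0.5337, -0.2058, 0.3348]
eef_rot: [3.139, 0.001, 1.57]
force: [0.2, -0.4, -1.9]
grip_width: 0.0173
grip_force: 25.0
```

>>> jog_arm(
  rows=[
    {"gripper":0.01,"slide":[-0.03,-0.024,0],"spin":0},
    {"gripper":0.01,"slide":[-0.055,-0.045,0],"spin":0},
    {"gripper":0.01,"slide":[-0.072,-0.06,0],"spin":0},
    {"gripper":0.01,"slide":[-0.082,-0.067,0],"spin":0},
    {"gripper":0.01,"slide":[-0.082,-0.067,0],"spin":0},
    {"gripper":0.01,"slide":[-0.082,-0.067,0],"spin":0},
  ],
)

```text
time_s: 20.9
ee_pos: [0.4682, -0.286, 0.3327]
eef_rot: [3.141, 0.0, 1.57]
force: [-1.0, 0.3, -1.1]
grip_width: 0.0172
grip_force: 25.0
```

Run:
```python
from m import *
o=telemetry.get_obs();print(o['ee_pos'],o['eef_rot'])
im,d=shot('wrist','w8');W=wristw(d,o);beaker(W,d,'third')
for n in('scene','top'):
    im,d=shot(n,n+'8');W=world(n,d);beaker(W,d,'third')
    if n=='scene': cv2.imwrite('pics/s8c.png',cv2.resize(im[130:330,290:490,::-1],None,fx=2.75,fy=2.75))
```

```text
[ 0.46821976 -0.2859814   0.33274571] [3.14114028e+00 1.39013402e-04 1.56974638e+00]
third few 0
third 46 [ 0.4676 -0.2893] med res 0.0007 span [0.037 0.056 0.005] top z 0.0763
third few 0
```

View pics/s8c.png

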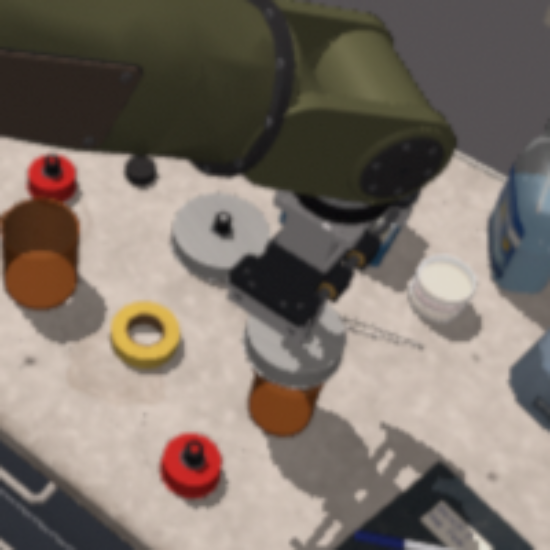

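The crop shows cover_third held level above the third beaker at (285,370). I lower it onto the rim.

>>> jog_arm(
  rows=[
    {"gripper":0.01,"slide":[-0.0015,0,0.01],"spin":0},
    {"gripper":0.01,"slide":[-0.0015,0,0.022],"spin":0},
    {"gripper":0.01,"slide":[-0.0015,0,0.034],"spin":0},
    {"gripper":0.01,"slide":[-0.0015,0,0.043],"spin":0},
    {"gripper":0.01,"slide":[-0.0015,0,0.048],"spin":0},
    {"gripper":0.01,"slide":[-0.0015,0,0.05],"spin":0},
    {"gripper":0.01,"slide":[-0.0015,0,0.051],"spin":0},
    {"gripper":0.01,"slide":[-0.0015,0,0.051],"spin":0},
  ],
)

```text
time_s: 21.85
ee_pos: [0.468, -0.2878, 0.2816]
eef_rot: [3.141, 0.0, 1.57]
force: [0.1, -0.7, -0.9]
grip_width: 0.0173
grip_force: 25.0
```

>>> jog_arm(
  rows=[
    {"gripper":0.01,"slide":[0,0,0.0005],"spin":0},
    {"gripper":0.01,"slide":[0,0,0.001],"spin":0},
    {"gripper":0.01,"slide":[0,0,0.001],"spin":0},
  ],
)

```text
time_s: 22.15
ee_pos: [0.468, -0.2877, 0.2804]
eef_rot: [3.141, 0.0, 1.57]
force: [0.7, -0.5, -1.2]
grip_width: 0.0171
grip_force: 25.0
```

>>> jog_arm(
  rows=[
    {"gripper":0.01,"slide":[0,0,0.0005],"spin":0},
    {"gripper":0.01,"slide":[0,0,0.0005],"spin":0},
  ],
)

```text
time_s: 22.35
ee_pos: [0.468, -0.2878, 0.28]
eef_rot: [3.141, 0.0, 1.57]
force: [0.3, -0.0, 0.8]
grip_width: 0.0169
grip_force: 25.0
```

>>> jog_arm(
  rows=[
    {"gripper":0.01,"slide":[0,0,0.0005],"spin":0},
    {"gripper":0.01,"slide":[0,0,0.0005],"spin":0},
  ],
)

```text
time_s: 22.55
ee_pos: [0.468, -0.2878, 0.2798]
eef_rot: [3.141, 0.0, 1.57]
force: [-1.3, 1.5, 4.9]
grip_width: 0.0171
grip_force: 25.0
```

>>> jog_arm(
  rows=[
    {"gripper":0.01,"slide":[0,0,0.0003],"spin":0},
    {"gripper":0.01,"slide":[0,0,0.0003],"spin":0},
  ],
)

```text
time_s: 22.75
ee_pos: [0.468, -0.2878, 0.2798]
eef_rot: [3.141, 0.0, 1.57]
force: [-2.5, 1.7, 7.6]
grip_width: 0.0169
grip_force: 25.0
```

>>> jog_arm(
  rows=[
    {"gripper":0.02,"slide":[0,0,-0.0003],"spin":0},
    {"gripper":0.03,"slide":[0,0,-0.0003],"spin":0},
    {"gripper":0.045,"slide":[0,0,-0.0003],"spin":0},
    {"gripper":0.045,"slide":[0,0,-0.0003],"spin":0},
    {"gripper":0.045,"slide":[0,0,-0.0003],"spin":0},
    {"gripper":0.05,"slide":[0,0,-0.01],"spin":0},
    {"gripper":0.05,"slide":[0,0,-0.025],"spin":0},
    {"gripper":0.05,"slide":[0.015,0.015,-0.035],"spin":0},
  ],
)

```text
time_s: 23.55
ee_pos: [0.4824, -0.2737, 0.3156]
eef_rot: [3.141, 0.001, 1.568]
force: [0.0, 0.5, -0.9]
grip_width: 0.05
grip_force: 0.0
```

>>> jog_arm(
  rows=[
    {"gripper":0.05,"slide":[0.03,0.02,0],"spin":0},
    {"gripper":0.05,"slide":[0.06,0.045,0],"spin":0},
    {"gripper":0.05,"slide":[0.09,0.07,0],"spin":0},
    {"gripper":0.05,"slide":[0.12,0.095,0],"spin":0},
    {"gripper":0.05,"slide":[0.14,0.11,0.01],"spin":0},
    {"gripper":0.05,"slide":[0.144,0.111,0.03],"spin":0},
    {"gripper":0.05,"slide":[0.144,0.111,0.04],"spin":0},
    {"gripper":0.05,"slide":[0.144,0.111,0.04],"spin":0},
  ],
)

```text
time_s: 24.35
ee_pos: [0.5938, -0.1291, 0.2731]
eef_rot: [-3.139, -0.001, 1.57]
force: [0.0, -0.4, -0.3]
grip_width: 0.0498
grip_force: 0.0
```

Run:
```python
from m import *
o=telemetry.get_obs();print(o['ee_pos'],o['eef_rot'])
im,d=shot('scene','s9');W=world('scene',d);rings(W,d,.595,-.128)
def feat(x,y,z,r):
    P=W[(d>0)&(np.hypot(W[...,0]-x,W[...,1]-y)<r)&(abs(W[...,2]-z)<.004)];print(z,len(P),np.median(P[:,2]),(P.max(0)+P.min(0))/2,P.max(0)-P.min(0))
feat(.468,-.288,.077,.055);feat(.468,-.288,.095,.02);feat(.595,-.128,.043,.02);beaker(W,d,'largest')
cv2.imwrite('pics/s9c.png',cv2.resize(im[130:330,210:490,::-1],None,fx=2.75,fy=2.75))
```

```text
[ 0.59381289 -0.12912923  0.27310192] [-3.13935556e+00 -5.26789196e-04  1.56967234e+00]
0.118 11 z 0.1177 mid [ 0.5924 -0.1325  0.1178] [0.0764 0.0116 0.0091]
0.1 31 z 0.0994 mid [ 0.5924 -0.1294  0.0999] [0.0756 0.0179 0.0096]
0.075 10 z 0.0782 mid [ 0.5954 -0.1291  0.0774] [0.0574 0.0172 0.0048]
0.05 6 z 0.0456 mid [ 0.624  -0.1454  0.0497] [0.07   0.0421 0.0091]
0.025 678 z 0.0257 mid [ 0.6021 -0.1289  0.0251] [0.1175 0.1012 0.0097]
0.077 736 0.07762997898525226 [ 0.46736498 -0.28580019  0.07707128] [0.08529301 0.08478482 0.0078085 ]
0.095 40 0.09540239658870071 [ 0.46748568 -0.28556431  0.09485974] [0.01902321 0.01642675 0.00697131]
0.043 24 0.04327418695408948 [ 0.59488173 -0.12998115  0.04258882] [0.01992694 0.0130415  0.00611031]
largest 109 [ 0.4315 -0.0183] med res 0.001 span [0.08  0.081 0.005] top z 0.0906
```

View pics/s9c.png

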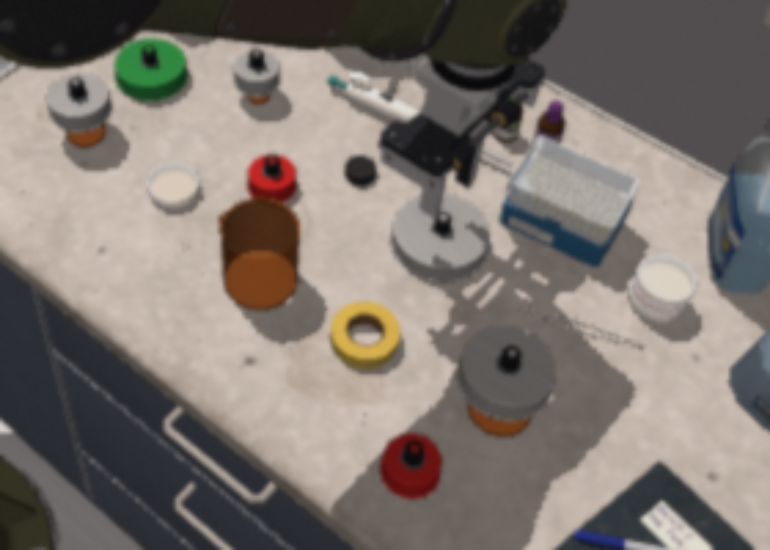

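The crop shows cover_third seated level at (505,370) and only cover_largest left at (440,235), under the gripper.

>>> jog_arm(
  rows=[
    {"gripper":0.05,"slide":[0,0.001,0.012],"spin":0},
    {"gripper":0.05,"slide":[0,0.001,0.026],"spin":0},
    {"gripper":0.05,"slide":[0,0.001,0.038],"spin":0},
    {"gripper":0.03,"slide":[0,0.001,0.045],"spin":0},
    {"gripper":0.03,"slide":[0,0.001,0.045],"spin":0},
    {"gripper":0.02,"slide":[0,0.001,0.045],"spin":0},
    {"gripper":0.01,"slide":[0,0.001,0.045],"spin":0},
    {"gripper":0.01,"slide":[0,0.001,0.045],"spin":0},
  ],
)

```text
time_s: 25.2
ee_pos: [0.5952, -0.1289, 0.2296]
eef_rot: [3.141, 0.0, 1.57]
force: [-1.3, -0.0, 1.3]
grip_width: 0.0173
grip_force: 25.0
```

>>> jog_arm(
  rows=[
    {"gripper":0.01,"slide":[0,0,0],"spin":0},
    {"gripper":0.01,"slide":[0,0,0],"spin":0},
    {"gripper":0.01,"slide":[0,0,0],"spin":0},
  ],
  squeeze=30,
)

```text
time_s: 25.5
ee_pos: [0.5952, -0.1289, 0.2295]
eef_rot: [3.141, 0.0, 1.57]
force: [-0.9, -0.8, 5.8]
grip_width: 0.0169
grip_force: 30.0
```

>>> jog_arm(
  rows=[
    {"gripper":0.01,"slide":[0,0,-0.005],"spin":0},
    {"gripper":0.01,"slide":[0,0,-0.017],"spin":0},
    {"gripper":0.01,"slide":[0,0,-0.035],"spin":0},
    {"gripper":0.01,"slide":[0,0,-0.058],"spin":0},
    {"gripper":0.01,"slide":[0,-0.005,-0.08],"spin":0},
    {"gripper":0.01,"slide":[0,-0.015,-0.1],"spin":0},
    {"gripper":0.01,"slide":[0.005,-0.03,-0.11],"spin":0},
    {"gripper":0.01,"slide":[0.02,-0.05,-0.11],"spin":0},
  ],
)

```text
time_s: 26.3
ee_pos: [0.5448, -0.1093, 0.3413]
eef_rot: [3.139, 0.001, 1.569]
force: [0.3, -0.5, -1.6]
grip_width: 0.0172
grip_force: 30.0
```

>>> jog_arm(
  rows=[
    {"gripper":0.01,"slide":[0.025,-0.03,0],"spin":0},
    {"gripper":0.01,"slide":[0.05,-0.06,0],"spin":0},
    {"gripper":0.01,"slide":[0.072,-0.088,0],"spin":0},
    {"gripper":0.01,"slide":[0.087,-0.107,0],"spin":0},
    {"gripper":0.01,"slide":[0.092,-0.114,0],"spin":0},
    {"gripper":0.01,"slide":[0.092,-0.114,0],"spin":0},
    {"gripper":0.01,"slide":[0.092,-0.114,0],"spin":0},
  ],
)

```text
time_s: 27.0
ee_pos: [0.4319, -0.0171, 0.3395]
eef_rot: [3.141, 0.0, 1.57]
force: [0.7, 0.2, -1.8]
grip_width: 0.0167
grip_force: 30.0
```

Run:
```python
from m import *
o=telemetry.get_obs();print(o['ee_pos'],o['eef_rot'])
im,d=shot('scene','s10');W=world('scene',d);beaker(W,d,'largest')
cv2.imwrite('pics/s10c.png',cv2.resize(im[130:300,220:420,::-1],None,fx=2.75,fy=2.75))
```

```text
[ 0.4318856  -0.01712886  0.33948741] [3.14067291e+00 2.01734324e-04 1.56965509e+00]
largest 33 [ 0.4313 -0.0185] med res 0.001 span [0.045 0.048 0.005] top z 0.0909
```

View pics/s10c.png

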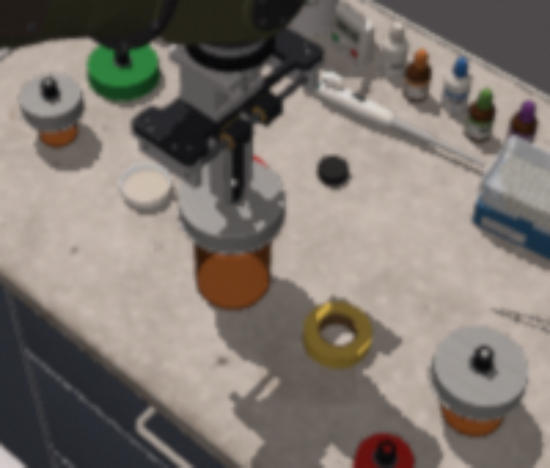

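The crop shows cover_largest held level over the largest beaker at (232,240). It seats at about TCP z 0.2955, so I go down 42 mm and then in small steps.

>>> jog_arm(
  rows=[
    {"gripper":0.01,"slide":[0,0,0.008],"spin":0},
    {"gripper":0.01,"slide":[0,0,0.018],"spin":0},
    {"gripper":0.01,"slide":[0,0,0.028],"spin":0},
    {"gripper":0.01,"slide":[0,0,0.036],"spin":0},
    {"gripper":0.01,"slide":[0,0,0.04],"spin":0},
    {"gripper":0.01,"slide":[0,0,0.042],"spin":0},
    {"gripper":0.01,"slide":[0,0,0.042],"spin":0},
    {"gripper":0.01,"slide":[0,0,0.042],"spin":0},
  ],
)

```text
time_s: 27.85
ee_pos: [0.4313, -0.0167, 0.2973]
eef_rot: [3.141, 0.0, 1.57]
force: [-0.5, 0.2, -1.4]
grip_width: 0.0172
grip_force: 30.0
```

>>> jog_arm(
  rows=[
    {"gripper":0.01,"slide":[0,0,0.0005],"spin":0},
    {"gripper":0.01,"slide":[0,0,0.001],"spin":0},
    {"gripper":0.01,"slide":[0,0,0.001],"spin":0},
  ],
)

```text
time_s: 28.15
ee_pos: [0.4312, -0.0167, 0.2961]
eef_rot: [3.142, 0.0, 1.57]
force: [-0.6, 0.3, -1.4]
grip_width: 0.0166
grip_force: 30.0
```

>>> jog_arm(
  rows=[
    {"gripper":0.01,"slide":[0,0,0.0005],"spin":0},
    {"gripper":0.01,"slide":[0,0,0.0005],"spin":0},
  ],
)

```text
time_s: 28.35
ee_pos: [0.4313, -0.0167, 0.2957]
eef_rot: [3.141, 0.0, 1.57]
force: [-0.2, -0.5, 0.3]
grip_width: 0.0169
grip_force: 30.0
```

>>> jog_arm(
  rows=[
    {"gripper":0.01,"slide":[0,0,0.0004],"spin":0},
    {"gripper":0.01,"slide":[0,0,0.0004],"spin":0},
  ],
)

```text
time_s: 28.55
ee_pos: [0.4313, -0.0167, 0.2956]
eef_rot: [3.141, 0.0, 1.57]
force: [-2.4, 0.9, 5.5]
grip_width: 0.0169
grip_force: 30.0
```

>>> jog_arm(
  rows=[
    {"gripper":0.01,"slide":[0,0,0.0004],"spin":0},
    {"gripper":0.01,"slide":[0,0,0.0004],"spin":0},
  ],
)

```text
time_s: 28.75
ee_pos: [0.4313, -0.0167, 0.2955]
eef_rot: [3.141, 0.0, 1.57]
force: [-4.1, 0.1, 11.7]
grip_width: 0.0169
grip_force: 30.0
```

Contact. I release and move up and away so all four show.

>>> jog_arm(
  rows=[
    {"gripper":0.02,"slide":[0,0,-0.0004],"spin":0},
    {"gripper":0.03,"slide":[0,0,-0.0004],"spin":0},
    {"gripper":0.045,"slide":[0,0,-0.0004],"spin":0},
    {"gripper":0.045,"slide":[0,0,-0.0004],"spin":0},
    {"gripper":0.045,"slide":[0,0,-0.0004],"spin":0},
    {"gripper":0.05,"slide":[0,0,-0.01],"spin":0},
    {"gripper":0.05,"slide":[0,0,-0.03],"spin":0},
    {"gripper":0.05,"slide":[0,0,-0.06],"spin":0},
  ],
)

```text
time_s: 29.55
ee_pos: [0.431, -0.0167, 0.3552]
eef_rot: [-3.139, -0.0, 1.57]
force: [1.4, -0.8, -0.0]
grip_width: 0.0501
grip_force: 0.0
```

>>> jog_arm(
  rows=[
    {"gripper":0.05,"slide":[-0.03,0,-0.03],"spin":0},
    {"gripper":0.05,"slide":[-0.06,0,-0.04],"spin":0},
    {"gripper":0.05,"slide":[-0.09,0,-0.04],"spin":0},
    {"gripper":0.05,"slide":[-0.12,0,-0.04],"spin":0},
    {"gripper":0.05,"slide":[-0.135,0,-0.04],"spin":0},
    {"gripper":0.05,"slide":[-0.135,0,-0.04],"spin":0},
  ],
)

```text
time_s: 30.15
ee_pos: [0.4309, -0.153, 0.3953]
eef_rot: [3.141, 0.0, 1.568]
force: [0.6, -0.1, -1.3]
grip_width: 0.0496
grip_force: 0.0
```

Run:
```python
from m import *
im,d=shot('scene','s11');W=world('scene',d)
for k,(x,y,r,h) in B.items():
    for z,q in((h+.003,r+.024),(h+.021,.02)):
        P=W[(d>0)&(np.hypot(W[...,0]-x,W[...,1]-y)<q)&(abs(W[...,2]-z)<.004)]
        if len(P): print(k,z,len(P),np.median(P[:,2]).round(4),((P.max(0)+P.min(0))/2).round(4),(P.max(0)-P.min(0)).round(3))
cv2.imwrite('pics/s11c.png',cv2.resize(im[130:330,210:490,::-1],None,fx=2.75,fy=2.75))
```

```text
smallest 0.049 42 0.0484 [0.6223 0.1629 0.0491] [0.036 0.047 0.008]
second 0.063 252 0.0633 [0.4554 0.2738 0.0632] [0.069 0.066 0.008]
second 0.081 23 0.0821 [0.4553 0.2737 0.0812] [0.018 0.021 0.007]
third 0.077 753 0.0777 [ 0.4671 -0.2858  0.077 ] [0.084 0.085 0.008]
third 0.095 39 0.0959 [ 0.4679 -0.2857  0.0948] [0.017 0.017 0.007]
largest 0.091 835 0.0915 [ 0.432  -0.0149  0.091 ] [0.101 0.103 0.008]
largest 0.109 31 0.109 [ 0.4321 -0.0166  0.1091] [0.016 0.019 0.008]
```

View pics/s11c.png

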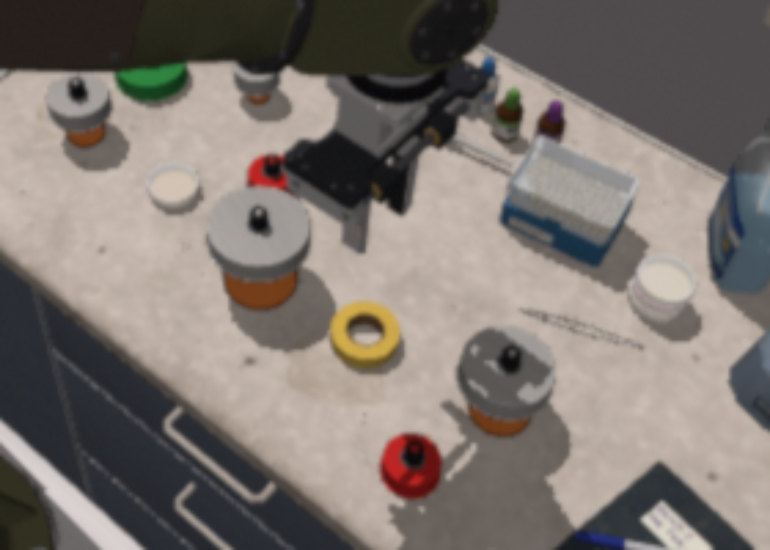

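The crop shows the covers level on their beakers at (80,100), (258,230) and (505,370). The smallest, at (258,80), is partly hidden by the arm but was checked before. I hand in.

```bash
python3 -c "
from station import workorder
print(workorder.hand_in())"
```

```text
the job is handed in; nothing more can be done
None
```

All four covers sit level on the beakers of their own size, smallest to largest, and the job was handed in at about 30 s; the hand-in returned no verdict.

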